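Feed a bearing cap through the parts washer's splash flap

TASK

Push the bearing cap that lies on the washer's infeed shelf along the shelf with your fingertips, steadily and without gripping or lifting it, in through the hanging splash flap until it slides down the chute into the wash basket. Then draw the fingers back out so that the flap swings shut behind it, and leave the other parts where they stand.

Things in the scene. Friction and masses are not known exactly. Their poses are not given: they have to be found in the camera images.
- washer: Blue sheet-steel bench parts washer, fixed. Origin: on the bench under the middle of the flap opening; x = feed direction (shelf into washer), z up, y across. Cabinet 320 mm wide; front wall at x = 0 (4 mm thick); flat roof with clear window, top at z = 206 mm, from x = 0 to 360; then a pump housing 250 mm high up to x = 430. Oily polished steel, low friction.
- lane (a point): Middle of the infeed lane, on the shelf's top face (washer frame -115, 0, 115 mm; washer's axes). The flat stainless shelf, 300 mm wide, runs from washer x = -230 (open outer end) to the front wall at x = 0. Two guide rails 14 mm high bound a lane 150 mm wide (y = -75 to 75) leading straight to the opening. 6 mm rims at the shelf's sides.
- sill (a point): Middle of the sill straight under the closed flap, on the shelf's top face (washer frame 6, 0, 115 mm; washer's axes). The opening is 150 mm wide and 78 mm high (lintel's underside at z = 193). The sill ends at x = 12 mm, where a chute as wide falls at 20 degrees for 14 mm, then at 42 degrees to the basket (floor at z = 28, from x = 130 to 345).
- flap (a joint): Stainless splash flap, 146 mm wide and 73 mm high, 0.22 kg, hung from a level hinge along its top edge at washer x = 6, z = 192 mm; it hangs with its lower edge 3 mm above the shelf. 0 = hanging shut (a stop keeps it from swinging out over the shelf), grows as it is pushed inward, to 1.45 rad; it falls shut by its own weight. About 1 N at its lower edge opens it.
- cap: Engine main bearing cap, dark iron arch on its side, 0.5 kg: 84 mm across (own y), 46 mm deep (own x), 28 mm thick (z). Origin: underside centre of that outline. Its flat crown side, with two bolt holes, is at own x = -23 mm and faces away from the washer; the two feet of its half-round gap (52 mm wide) are at own x = +23 mm and face the flap. It starts between the guide rails, turned by up to 20 degrees.
- pin: Gudgeon pin, bright steel tube 26 mm in diameter, 62 mm tall, standing on the shelf outside the guide rails; origin at the centre of its foot. To be left alone.
- tappet: Dark steel tappet, 22 mm stem on a 34 mm foot, 52 mm tall, standing on the shelf outside the other guide rail; origin at the centre of its foot. To be left alone.
- piston: Aluminium piston, 84 mm in diameter and 76 mm tall, standing on the bench near the shelf's outer end; origin at the centre of its foot. To be left alone.
- jar: Amber glass jar with a steel lid, 72 mm in diameter and 95 mm tall, standing on the bench; origin at the centre of its foot. To be left alone.
Things that resemble listed ones, but are neither listed nor needed, are in the scene too. What is shaped like the cap but pink or red is not meant.

How it is judged:
On the way:
1. the fingers push the cap into the opening and it holds the flap open (contact force between the fingers and cap above 0.1 N and value of joint flap above 0.3 rad and x of cap in the frame of washer above -0.02 m and z of cap in the frame of washer above 0.09 m), for 0.04 s.
At the end, for the whole second after the job is handed in: The bearing cap lies at rest in the wash basket at the foot of the chute (70 to 360 mm inside the front, less than 80 mm above the bench), the flap hangs shut (under 0.05 rad), and the pin, tappet, piston and jar are within 20 mm of where they stood (x of cap in the frame of washer between 0.07 and 0.36 m and z of cap in the frame of washer below 0.08 m and height (world z) of cap above 0.015 m and linear speed of cap below 0.02 m/s and value of joint flap below 0.05 rad and distance of each of pin, tappet, piston, jar from where it was at the start of the episode below 0.02 m); the robot touches nothing.
It fails at once if the cap is lifted off the shelf (more than 12 mm) (height (world z) of cap above 0.127 m).
It fails at once if the cap is gripped or rammed (over 30 N from the fingers) (contact force between the fingers and cap above 30 N).
It fails at once if the cap is flicked along the shelf (over 0.4 m/s before it is in the opening) (x of cap in the frame of washer below -0.02 m and linear speed of cap above 0.4 m/s).
It fails at once if the pin, tappet, piston or jar is pushed away (over 20 mm) or knocked over (distance of any of pin, tappet, piston, jar from where it was at the start of the episode above 0.02 m or angle between any of pin, tappet, piston, jar's own z axis and vertical above 0.3 rad).
It also fails if it takes over 32 s, if anything falls off the work surface, if the arm or the gripper's body presses on something with over 40 N, if the wrist force passes 120 N, or if a joint passes its speed limit or range.

ROBOT

A 6-joint arm with a two-finger parallel gripper is mounted at the origin on the work surface. World frame = base frame: x ahead of the robot, y to its left, z up, the work surface at z = 0. Lengths are in m, angles in rad, forces in N, time in s.
With the tool pointing down it reaches from about 0.35 to 0.975 m from the base axis. Payload 17.4 kg.
Tool frame: the origin (TCP) lies midway between the tips of the shut fingers; the grasp point (between the pads) lies 19 mm behind it; z points along the fingers, y is the line along which they close (so a half turn about z gives the same grasp; the last joint's range is limited). The gripper opens to 85 mm and grips with 20 to 120 N. Pads are 22 mm wide; open, the fingers measure 114 mm over their backs; the gripper's body (76 mm by 85 mm) begins 54 mm behind the grasp point. The pads swing forward as they close: fully open they stand 13 mm farther back than shut.
Start: joints at [1.26, 0.116, 1.442, -0, 1.584, -0.038], TCP at [0.182, 0.65, 0.231] pointing down, gripper open.
Joint ranges: [-2.83, 2.83], [-0.83, 2.19], [0.07, 2.5], [-1.14, 4.28], [0.01, 3], [-2.97, 2.97]. Speed limits (rad/s): [1.89, 1.89, 2.22, 3.14, 3.14, 3.14].

INTERFACE

Orientations are given as a unit quaternion [x, y, z, w].
In Python, from plant import telemetry, eyes, order gives the robot as it stands. The module is installed in compiled form; this text tells all that it offers.
- The arm moves only by the shell command python3 -m handwheel 'ROWS' [FORCE]. ROWS is text: rows parted by semicolons, each of 7 numbers parted by spaces: the finger opening in cm, from 0 to 8.54, then the shift along the tool's x, y, z in cm, then the turn, a rotation vector about the tool's x, y, z in rad. In form: grip tx ty tz wx wy wz; .... A call has 1 to 10 rows; each row shifts and turns the commanded pose from where the row before left it, along the tool's axes as they then stand; what a row does not reach is not made up. A row lasts 1/8 s, in which the tool goes at most 62.5 mm and 10.7 degrees, less where a joint would pass 70% of its speed; a pose out of reach is approached as far as the arm can. A call is refused whole if a number of a shift passes 6.25 or a number of a turn 0.188, either way. A call with a gripper value outside its range is refused whole. The fingers move at their own pace and stop on an object; FORCE is the grip in N (left out, the last holds). Time passes only in rows, so rows that do not move let the fingers close. It gives the time, the measured TCP pose, the force, the opening and the grip force at its end, in the units of the state.
- telemetry.get_state(): the state, without advancing time (a new reading comes with each control period).
- eyes.get_image(name): name is "side" or "top"; returns a dict with "image" (480x640x3 uint8, red, green, blue), "camera_matrix" (3x3 intrinsics, pixels), "world_from_camera" (4x4, takes a point from camera to world coordinates). Camera axes: x right, y down, z forward; pixel columns grow to the right and rows downward; lengths in m; the calibration is good to about 2 mm. A picture is of the moment at which its call begins. There is no depth.
- order.sign_off(): hands the job in; it is judged then, once.
The state is a dict: "time": time; "q": joint angles; "joint_vel": joint speeds; "effort": joint torques, N m; "ee_pos": TCP position; "tcp_rot": TCP orientation; "force": force on the tool from outside, world axes, zero at the start; "wrist_torque": the same for the moment, N m; "gripper_width": finger opening in m; "finger_force": force on a finger pad.
Only numpy, scipy, OpenCV 4.12 (cv2) and the standard library are available. Lean on these libraries where they do the work, as an engineer would, in place of code of your own. Each camera call takes 0.05 s, during which the arm holds its last target. There are 200 camera calls.

## Working session

There is one attempt and no reset: what is moved stays moved. The work goes in short steps, Python scripts to look and compute and a shell command to move; the robot and the scene stay as the last step left them, time stands still between calls to the robot, and variables do not carry over. Pictures are saved under pics/ and viewed, at most 10 in all, crops included, and the job is handed in when it is done.

```bash
mkdir -p pics; cat > h.py <<'E'
import numpy as np, cv2
from plant import telemetry, eyes, order
def grab(n,f):
    d=eyes.get_image(n); cv2.imwrite(f'pics/{f}.png',d['image'][:,:,::-1]); np.savez(f'pics/{f}.npz',**d); return d
def ray(d,u,v,z):
    K=d['camera_matrix'];T=d['world_from_camera']
    r=T[:3,:3]@np.linalg.inv(K)@np.array([u,v,1.]); o=T[:3,3]
    return o+r*(z-o[2])/r[2]
def proj(d,p):
    T=np.linalg.inv(d['world_from_camera']); c=d['camera_matrix']@(T@np.append(p,1))[:3]; return c[:2]/c[2]
E
python3 - <<'E'
from h import *
for n in('top','side'):
    d=grab(n,n+'0'); print(d['world_from_camera'].round(3).tolist(), d['camera_matrix'][0,0])
s=telemetry.get_state(); print(s['ee_pos'],s['tcp_rot'],s['gripper_width'],s['time'])
E
```

```text
[[-0.016, -0.999, 0.043, 0.538], [-1.0, 0.017, 0.022, 0.165], [-0.022, -0.043, -0.999, 1.116], [0.0, 0.0, 0.0, 1.0]] 561.8504212411849
[[-0.956, -0.189, 0.226, 0.419], [-0.294, 0.554, -0.779, 0.722], [0.021, -0.811, -0.585, 0.539], [0.0, 0.0, 0.0, 1.0]] 434.7435657394029
[0.18181658 0.64987589 0.23064909] [ 1.35985384e-01  9.90710712e-01 -5.03149983e-04 -8.58879069e-05] 0.08566616637620869 0.1
```

View pics/top0.png

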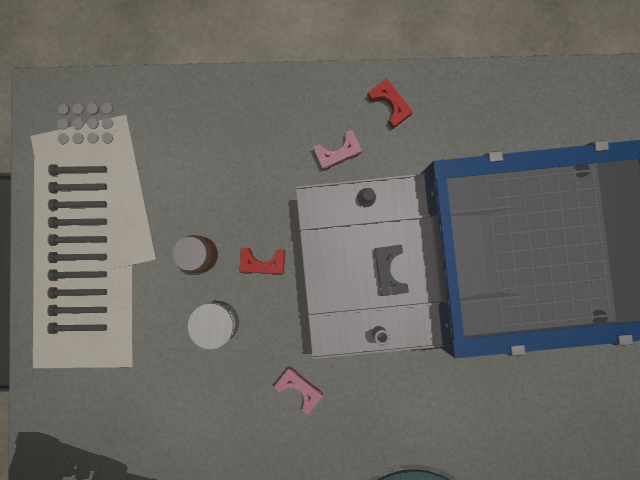

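View pics/side0.png

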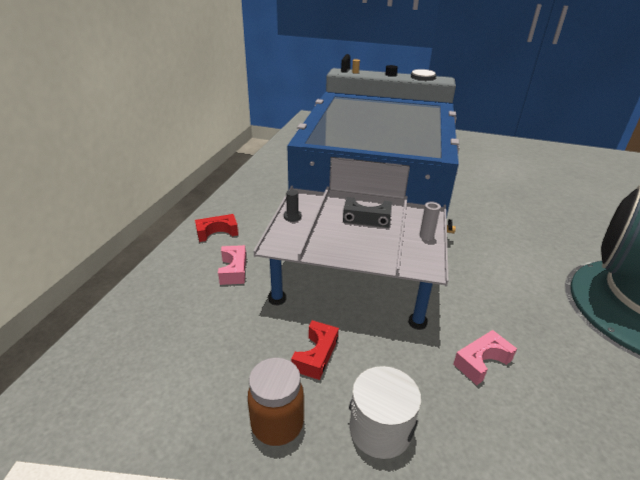

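The top view shows the dark cap at about (392,270) between the rails. The tappet is at (367,197), the pin at (380,336), the jar at (193,254) and the piston at (212,326). The cap-shaped parts at (390,102), (337,150), (262,261) and (299,390) are red or pink and lie on the bench. Only the dark one at (392,270) is on the shelf in the lane, so that is the one meant. I'll measure it and confirm with one crop.

```bash
cat > m.py <<'E'
from h import *
def washer(d):
    # shelf outer end corners (z=.121 rim), along-lane rails
    P=lambda u,v,z: ray(d,u,v,z)[:2]
    return P
def cap(d):
    im=d['image'].astype(int); g=im.max(2); m=((g<95)&(im.max(2)-im.min(2)<25)).astype(np.uint8)
    m[:, :310]=0; m[:, 435:]=0; m[:232]=0; m[306:]=0
    n,l,s,c=cv2.connectedComponentsWithStats(m); i=1+np.argmax(s[1:,4])
    cs,_=cv2.findContours((l==i).astype(np.uint8),cv2.RETR_EXTERNAL,cv2.CHAIN_APPROX_NONE)
    pts=np.array([ray(d,u,v,.143)[:2] for u,v in cs[0][:,0]])
    return s[i],pts
E
python3 - <<'E'
from m import *
d=dict(np.load('pics/top0.npz')); 
s,p=cap(d); print(s); r=cv2.minAreaRect((p*1000).astype(np.float32)); print(r); print(cv2.boxPoints(r))
for n,(u,v,z) in dict(oL=(297,187,.121),oR=(312,356,.121),railL=(301,230,.129),railR=(309,317,.129),rL=(433,162,.206),rR=(455,356,.206)).items(): print(n,ray(d,u,v,z).round(4))
im=d['image'][170:370,285:475,::-1]
cv2.imwrite('pics/c1.png',cv2.resize(im,None,fx=3,fy=3,interpolation=cv2.INTER_CUBIC))
E
```

```text
[ 373  245   36   51 1070]
((526.349609375, 52.31507110595703), (83.97885131835938, 52.60029220581055), 7.219358921051025)
[[481.38794   73.12997 ]
 [487.99817   20.94668 ]
 [571.3113    31.500175]
 [564.70105   83.683464]]
oL [0.677  0.2109 0.121 ]
oR [0.3779 0.1888 0.121 ]
railL [0.5996 0.2045 0.129 ]
railR [0.4469 0.1928 0.129 ]
rL [ 0.7018 -0.0147  0.206 ]
rR [ 0.3888 -0.042   0.206 ]
```

View pics/c1.png

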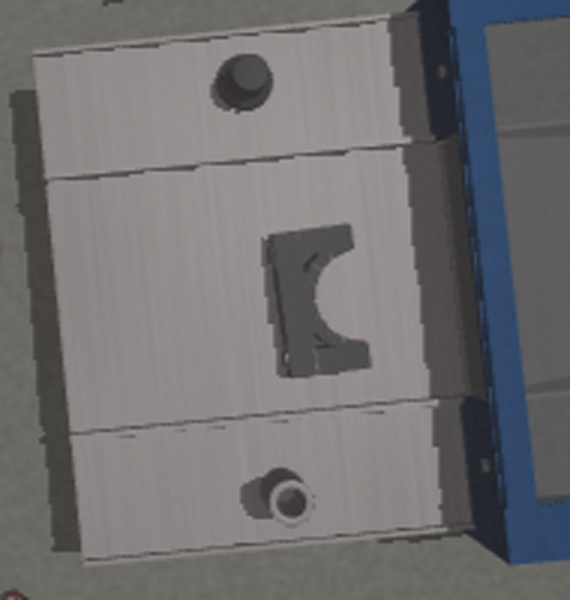

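The crop confirms a dark iron cap with its feet facing the flap and its crown facing outwards, turned only about 3° from the feed direction. The cap centre is at about (0.527, 0.049). The feed direction is about (0.08, -0.997), with the washer origin at about (0.545, -0.029). I'll raise the tool and yaw it first.

```bash
python3 -m handwheel '5 0 0 -1.5 0 0 .1738;5 0 0 -1.5 0 0 .1738;5 0 0 -1.5 0 0 .1738;5 0 0 -1.5 0 0 .1738;5 0 0 -1.5 0 0 .1738;5 0 0 -1.5 0 0 .1738;5 0 0 -1.5 0 0 .1738' 20
cat >> h.py <<'E'
from scipy.spatial.transform import Rotation as R
f=np.array([.08,-.9968,0]); Y=np.array([.9968,.08,0]); O=np.array([.545,-.029,0])
def goal(p,th):
    s=telemetry.get_state(); A=R.from_quat(s['tcp_rot']); z=f*np.sin(th)+np.array([0,0,-np.cos(th)])
    B=R.from_matrix(np.c_[np.cross(Y,z),Y,z])
    w=np.array(s['ee_pos'])-O
    print('t',s['time'],'q',np.round(s['q'],2),'ee',np.round(s['ee_pos'],4),'washer',np.round([w@f,w@Y,w[2]],4),'F',np.round(s['force'],1))
    print('shift cm',(A.inv().apply(np.array(p)-s['ee_pos'])*100).round(2),'turn',(A.inv()*B).as_rotvec().round(3))
E
python3 -c "
from h import *
goal([.521,.16,.32],0)"
```

```text
time: 0.98
ee_pos: [0.1819, 0.65, 0.3364]
tcp_rot: [0.68, 0.733, -0.0, 0.0]
force: [-0.9, 0.4, -0.6]
gripper_width: 0.0498
finger_force: 0.0
t 0.975 q [ 1.26  0.11  1.28 -0.    1.75  1.18] ee [0.1819 0.65   0.3364] washer [-0.7059 -0.3077  0.3364] F [-0.9  0.4 -0.6]
shift cm [-51.42  30.11   1.66] turn [-0.     0.001 -0.004]
```

```bash
python3 -m handwheel '5 -5.1 3 .15 0 0 0;5 -5.1 3 .15 0 0 0;5 -5.1 3 .15 0 0 0;5 -5.1 3 .15 0 0 0;5 -5.1 3 .15 0 0 0;5 -5.1 3 .15 0 0 0;5 -5.1 3 .15 0 0 0;5 -5.1 3 .15 0 0 0;5 -5.1 3 .15 0 0 0;5 -5.1 3 .15 0 0 0'
python3 -c "
from h import *
goal([.521,.16,.32],0)"
```

```text
time: 2.22
ee_pos: [0.5231, 0.1643, 0.3211]
tcp_rot: [0.678, 0.735, -0.0, -0.0]
force: [0.0, 0.9, 0.3]
gripper_width: 0.0499
finger_force: 0.0
t 2.225 q [ 0.26 -0.17  1.58  0.    1.73  0.18] ee [0.5231 0.1643 0.3211] washer [-0.1944 -0.0064  0.3211] F [0.  0.9 0.3]
shift cm [-0.41 -0.24  0.11] turn [-0.    -0.     0.001]
```

Now tilt by 60°.

```bash
python3 -m handwheel '5 0 0 0 0 -.1745 0;5 0 0 0 0 -.1745 0;5 0 0 0 0 -.1745 0;5 0 0 0 0 -.1745 0;5 0 0 0 0 -.1745 0;5 0 0 0 0 -.1745 0;5 0 0 0 0 0 0'
python3 -c "
from h import *
goal([.522,.115,.131],1.047)"
```

```text
time: 3.1
ee_pos: [0.5221, 0.1671, 0.3185]
tcp_rot: [0.585, 0.638, -0.341, 0.367]
force: [0.3, -0.2, 0.1]
gripper_width: 0.0502
finger_force: 0.0
t 3.1 q [ 0.65  0.09  1.56 -0.94  2.01  0.38] ee [0.5221 0.1671 0.3185] washer [-0.1973 -0.0072  0.3185] F [ 0.3 -0.2  0.1]
shift cm [13.67 -0.35 13.84] turn [0.    0.002 0.006]
```

```bash
python3 -m handwheel '5 2.28 -.06 2.3 0 0 0;5 2.28 -.06 2.3 0 0 0;5 2.28 -.06 2.3 0 0 0;5 2.28 -.06 2.3 0 0 0;5 2.28 -.06 2.3 0 0 0;5 2.28 -.06 2.3 0 0 0;5 0 0 0 0 0 0'
python3 -c "
from h import *
goal([.522,.10,.131],1.047)
grab('side','side1')
goal([.548,-.06,.131],1.047)"
```

```text
time: 3.98
ee_pos: [0.5225, 0.1141, 0.1329]
tcp_rot: [0.588, 0.637, -0.339, 0.366]
force: [-0.2, 0.4, -0.4]
gripper_width: 0.0502
finger_force: 0.0
t 3.975 q [ 0.59  0.17  1.79 -0.88  1.77  0.6 ] ee [0.5225 0.1141 0.1329] washer [-0.1444 -0.011   0.1329] F [-0.2  0.4 -0.4]
shift cm [-0.54 -0.16  1.31] turn [-0.002 -0.002  0.001]
t 4.025 q [ 0.59  0.17  1.79 -0.88  1.77  0.6 ] ee [0.5231 0.1147 0.1345] washer [-0.145  -0.0104  0.1345] F [0.4 0.2 1. ]
shift cm [-8.54  1.09 15.41] turn [-0.    -0.002 -0.   ]
```

View pics/side1.png

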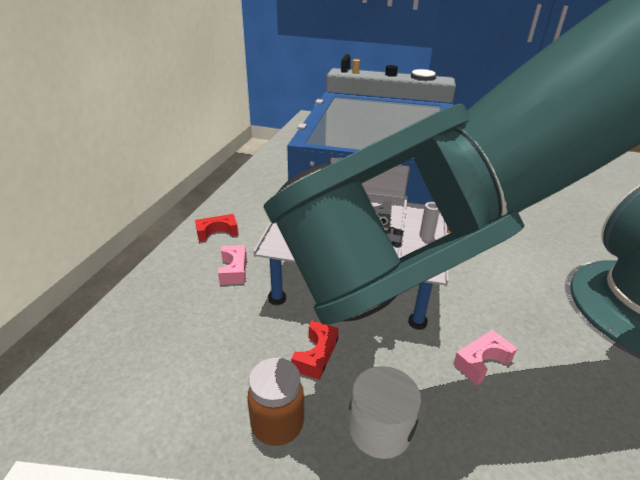

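The side view shows the tool tilted behind the cap, which is at about (388,230). The forearm sits above the pin at (431,220). The estimated wrist height of 0.27 m clears the pin top at 0.177 m. I'll start the push slowly.

```bash
python3 -m handwheel '5 .26 0 .15 0 0 0;5 -.4 0 .69 0 0 0;5 -.4 0 .69 0 0 0;5 -.4 0 .69 0 0 0;5 -.4 0 .69 0 0 0;5 -.4 0 .69 0 0 0;5 -.4 0 .69 0 0 0;5 -.4 0 .69 0 0 0;5 -.4 0 .69 0 0 0'
python3 -c "
from h import *
goal([.549,-.06,.131],1.047)
grab('top','top1')"
```

```text
time: 5.15
ee_pos: [0.5281, 0.0508, 0.1309]
tcp_rot: [0.587, 0.637, -0.339, 0.368]
force: [-0.3, 1.2, -0.2]
gripper_width: 0.0502
finger_force: 0.7
t 5.15 q [ 0.49  0.11  1.86 -0.93  1.69  0.56] ee [0.5281 0.0508 0.1309] washer [-0.0809 -0.0104  0.1309] F [-0.3  1.2 -0.2]
shift cm [-5.62  1.18  9.71] turn [ 0.001 -0.     0.001]
```

View pics/top1.png

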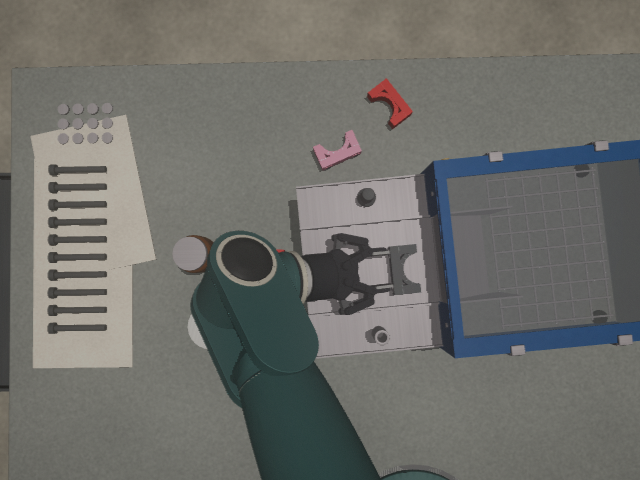

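The top view shows both fingertips square on the crown at (392,268). The pin at (380,336) and the tappet at (367,197) are clear. I'll continue into the flap.

```bash
python3 -m handwheel '5 -.5 0 .87 0 0 0;5 -.5 0 .87 0 0 0;5 -.5 0 .87 0 0 0;5 -.5 0 .87 0 0 0;5 -.3 0 .52 0 0 0;5 -.3 0 .52 0 0 0;5 -.3 0 .52 0 0 0;5 -.3 0 .52 0 0 0;5 -.3 0 .52 0 0 0'
python3 -c "
from h import *
goal([.549,-.06,.131],1.047)
grab('top','top2')"
```

```text
time: 6.32
ee_pos: [0.5339, -0.0189, 0.1309]
tcp_rot: [0.587, 0.637, -0.339, 0.368]
force: [0.2, 2.9, 1.9]
gripper_width: 0.0499
finger_force: 1.2
t 6.325 q [ 0.38  0.06  1.92 -0.98  1.6   0.5 ] ee [ 0.5339 -0.0189  0.1309] washer [-0.0109 -0.0103  0.1309] F [0.2 2.9 1.9]
shift cm [-2.12  1.17  3.65] turn [0.001 0.    0.001]
```

View pics/top2.png

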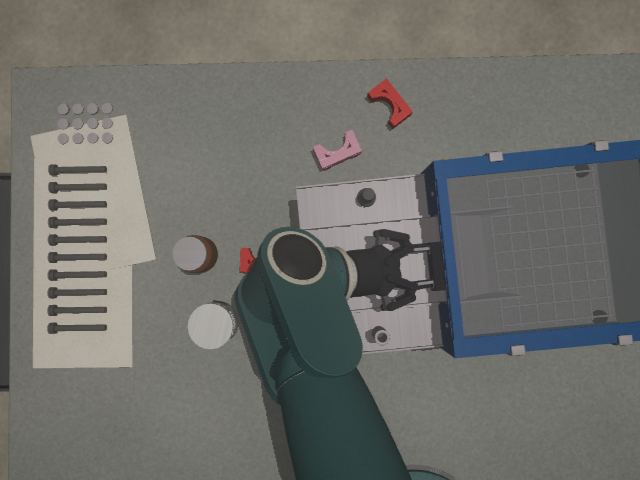

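The top view shows the fingertips at the lintel (440,265) with the cap in the opening. The force is 3 N and the knuckles are still clear of the wall.

```bash
python3 -m handwheel '5 -.3 0 .52 0 0 0;5 -.3 0 .52 0 0 0;5 -.3 0 .52 0 0 0;5 -.3 0 .52 0 0 0'
python3 -c "
from h import *
goal([.549,-.06,.131],1.047)
d=grab('top','top3')
cv2.imwrite('pics/c3.png',cv2.resize(d['image'][150:370,360:640,::-1],None,fx=2.5,fy=2.5))"
```

```text
time: 6.88
ee_pos: [0.5357, -0.043, 0.1307]
tcp_rot: [0.587, 0.637, -0.339, 0.368]
force: [-0.7, -0.5, -0.3]
gripper_width: 0.0505
finger_force: 0.0
t 6.875 q [ 0.34  0.04  1.94 -0.99  1.57  0.48] ee [ 0.5357 -0.043   0.1307] washer [ 0.0132 -0.0104  0.1307] F [-0.7 -0.5 -0.3]
shift cm [-0.92  1.18  1.55] turn [0.001 0.    0.001]
```

View pics/c3.png

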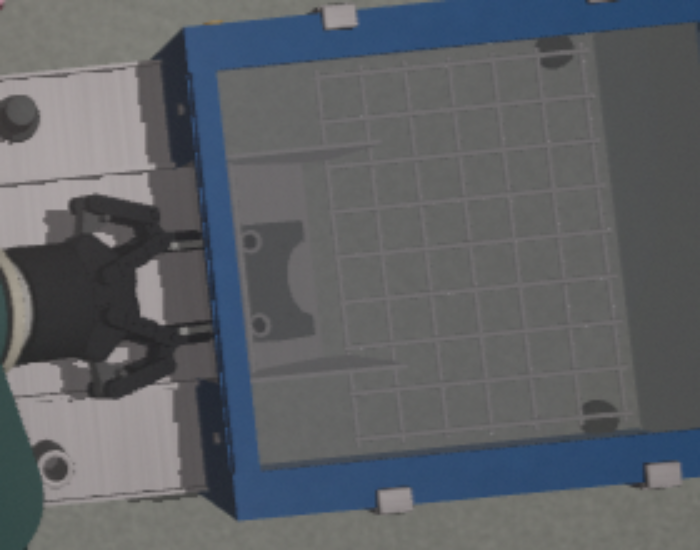

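The crop shows the cap through the window at (275,280), already on the chute and off the fingers with no force. I'll withdraw straight back out.

```bash
python3 -m handwheel '5 .5 0 -.87 0 0 0;5 .5 0 -.87 0 0 0;5 .75 0 -1.3 0 0 0;5 .75 0 -1.3 0 0 0;5 .75 0 -1.3 0 0 0;5 .75 0 -1.3 0 0 0;5 .75 0 -1.3 0 0 0;5 .75 0 -1.3 0 0 0;5 .75 0 -1.3 0 0 0;5 .75 0 -1.3 0 0 0'
python3 -m handwheel '5 -.5 0 -2 0 0 0;5 -.5 0 -2 0 0 0;5 -.5 0 -2 0 0 0;5 -.5 0 -2 0 0 0;5 -.5 0 -2 0 0 0;5 0 0 0 0 0 0;5 0 0 0 0 0 0;5 0 0 0 0 0 0'
python3 -c "
from h import *
goal([.549,-.06,.131],1.047)
d=grab('top','top4');e=grab('side','side4')
cv2.imwrite('pics/c4.png',np.hstack([cv2.resize(d['image'],(400,300)),cv2.resize(e['image'],(400,300))])[:,:,::-1])
im=d['image'][100:400,240:640,::-1]; cv2.imwrite('pics/c4.png',cv2.resize(im,(800,600)))"
```

```text
time: 8.18
ee_pos: [0.5243, 0.0981, 0.1309]
tcp_rot: [0.587, 0.637, -0.339, 0.368]
force: [-0.1, -0.0, 0.6]
gripper_width: 0.0497
finger_force: 0.0
time: 9.18
ee_pos: [0.5182, 0.1705, 0.202]
tcp_rot: [0.587, 0.637, -0.339, 0.367]
force: [0.4, -1.0, 0.3]
gripper_width: 0.0503
finger_force: 0.0
t 9.175 q [ 0.66  0.16  1.68 -0.87  1.9   0.55] ee [0.5182 0.1705 0.202 ] washer [-0.201  -0.0107  0.202 ] F [ 0.4 -1.   0.3]
shift cm [-5.46  1.21 23.66] turn [0.    0.001 0.001]
```

View pics/c4.png

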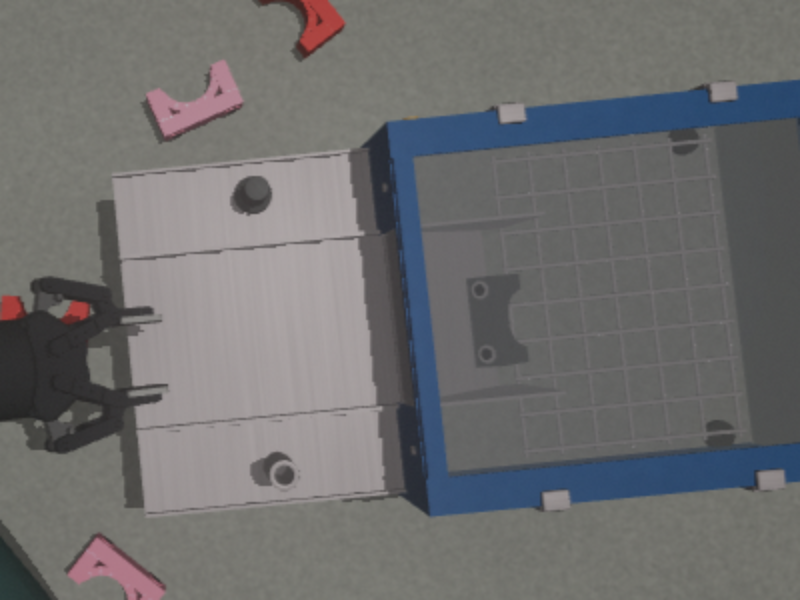

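View pics/side4.png

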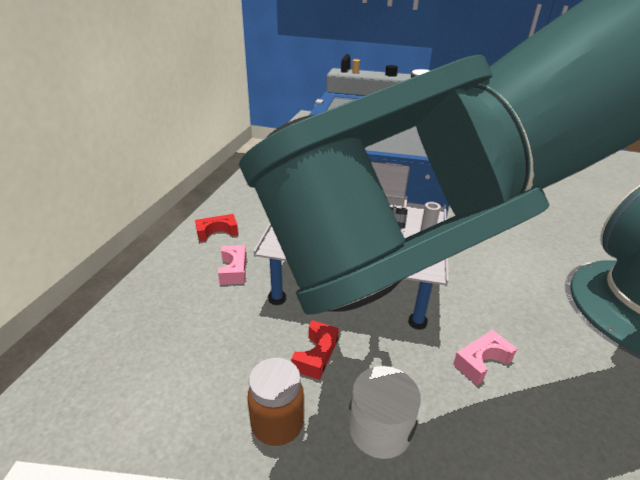

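The cap has come down near the foot of the chute, at about (488,260) in the full image. The flap hangs at (395,185) in the side view. Next I'll check that the cap is at rest and where it lies.

```bash
python3 -m handwheel '5 0 0 0 0 0 0;5 0 0 0 0 0 0;5 0 0 0 0 0 0;5 0 0 0 0 0 0;5 0 0 0 0 0 0;5 0 0 0 0 0 0;5 0 0 0 0 0 0;5 0 0 0 0 0 0'
python3 - <<'E'
from h import *
d4=dict(np.load('pics/top4.npz')); d0=dict(np.load('pics/top0.npz')); d=grab('top','top5')
for q in (d4,d):
    # darker than the empty washer of the first picture
    m=((d0['image'].astype(int).sum(2)-q['image'].astype(int).sum(2))>45).astype(np.uint8); m[:,:455]=0; m[:215]=0;m[310:]=0; m[:,600:]=0
    m=cv2.morphologyEx(m,cv2.MORPH_OPEN,np.ones((3,3)))
    n,l,s,c=cv2.connectedComponentsWithStats(m); i=1+np.argmax(s[1:,4]); x,y,w,h,_=s[i]; print(s[i],c[i].round(1))
for z in (.04,.06,.08):
  for u in (x,x+w/2,x+w):
    p=ray(d,u,y+h/2,z)-O; print(z,(p@f).round(4),(p@Y).round(4))
E
```

```text
time: 10.28
ee_pos: [0.5183, 0.171, 0.2026]
tcp_rot: [0.587, 0.637, -0.339, 0.368]
force: [0.5, -0.1, -0.3]
gripper_width: 0.0499
finger_force: 0.0
[481 275   5   4  19] [482.9 276.6]
[481 275   5   4  19] [482.9 276.6]
0.04 0.1006 -0.0433
0.04 0.1053 -0.0437
0.04 0.11 -0.0442
0.06 0.0951 -0.0423
0.06 0.0997 -0.0428
0.06 0.1043 -0.0432
0.08 0.0896 -0.0414
0.08 0.0942 -0.0418
0.08 0.0987 -0.0422
```

The cap is at rest: its pixels are the same one second apart. It leans on the chute with its feet on the basket floor, with its centre at about x = 98 mm, z = 44 mm. That matches the chute geometry. The cap is well past the flap's swing, the fingers are clear, and the other parts have not moved.

```bash
python3 -c "
from plant import order
print(order.sign_off())"
```

```text
the job is handed in; nothing more can be done
None
```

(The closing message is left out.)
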